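# Run the matching gear against the master and pan it with its kind

### The job

One of the three loose gears on the bench has as many teeth as the dark master gear on the test stand. Lay that gear flat on the stand's plate, bring it fully into mesh with the master without forcing the teeth, and turn it so that the master follows for about an eighth of a turn. Then set it down, do not drop it, flat in the free end of the pan that holds the sample gear of the same tooth count, let go, and leave the other gears and everything else where they lie.

Things in the scene. Friction and masses are not known exactly. Their poses are not given: they have to be found in the camera images.
- gear12_c (a point): loose steel spur gear, 12 teeth, lying flat: toothed disc 14 mm thick, 69 mm over the tooth tips; on top a square boss 24 x 24 mm, 32 mm tall (46 mm overall), to grip it by. The point: on its axis, 23 mm above its underside. z up along the axis; one tooth points along its x axis, the boss's flats face along its x and y. About 0.45 kg.
- gear10_c (a point): loose steel spur gear, 10 teeth, lying flat: toothed disc 14 mm thick, 59 mm over the tooth tips; on top a square boss 24 x 24 mm, 32 mm tall (46 mm overall), to grip it by. The point: on its axis, 23 mm above its underside. z up along the axis; one tooth points along its x axis, the boss's flats face along its x and y.
- gear14_c (a point): loose steel spur gear, 14 teeth, lying flat: toothed disc 14 mm thick, 79 mm over the tooth tips; on top a square boss 24 x 24 mm, 32 mm tall (46 mm overall), to grip it by. The point: on its axis, 23 mm above its underside. z up along the axis; one tooth points along its x axis, the boss's flats face along its x and y.
- master_c (a point): centre of the dark steel master gear (12 teeth, 69 mm over the tips, 14 mm thick) that turns freely, without stops and with slight friction, on a fixed upright post. On its axis, half-way through its thickness, 7 mm above the stand's plate. One tooth points along its x axis; the axes turn with it. No boss: only the 16 mm brass post end stands 3 mm above its face.
- master_mark (a point): white dot on the master's upper face, 20 mm from its axis along its x; turns with it. Meshing: a 12-tooth gear on the plate beside the master is fully in mesh, tooth in gap, at 60 mm between centres (bottoms at 59 mm; tips clear each other beyond 69 mm); about 1.6 mm play between flanks.
- stand: test stand: fixed grey plate 200 x 200 mm, 12 mm thick, with the master on its post at the middle. Origin at the centre of its underside, on the bench; x and y along the plate's edges, z up.
- pan12_bay (a point): middle of the free end of the fixed aluminium pan with a screwed-down 12-tooth sample gear; on the pan's floor, 4 mm above the bench. Pan 110 x 210 mm outside, walls 4 mm thick, tops 16 mm above the bench, long side along this frame's y. Free place 102 mm along x, about 125 mm along y; the sample's axis lies 100 mm off along +y, its top 18 mm above the bench, its bolt 7 mm more.
- pan14_bay (a point): the same in the other pan, just like it but with a 14-tooth sample gear.
- handle: black bakelite spool handle lying on its side, 135 mm long, 30 mm thick. Bystander. Origin at the middle of its underside.
- plug: orange nylon end plug standing, 36 mm across, 28 mm tall. Bystander. Origin at the middle of its underside.
- cage: silver steel check ball cage standing, 28 mm across, 30 mm tall. Bystander. Origin at the middle of its underside.
- lap_rod: copper lap rod lying down, 14 mm thick, 160 mm long. Bystander. Origin at the middle of its underside.
- spool: steel valve spool lying down, 20 mm thick, 100 mm long. Bystander. Origin at the middle of its underside.
- spanner: steel spanner lying flat at the far side. Bystander. Origin at the middle of its underside.
- jar: white jar with a steel cap, 56 mm across, 60 mm tall, at the far left. Bystander. Origin at the middle of its underside.
Not all that is in view belongs to the job. Leave any red look-alike of the part that bears gear12_c alone.

How it is judged (in metres and radians):
On the way, in this order (a step that is already met when the one before it is completed fails the run):
1. the twelve-tooth gear lies or is held flat at plate level (within 6 mm), fully in mesh with the master: centres less than 64 mm apart (horizontal distance between gear12_c and master_c below 0.064 m and z of gear12_c in the frame of master_c between 0.01 and 0.022 m and angle between gear12_c's own z axis and vertical below 0.12 rad), for 0.2 s.
2. still in mesh, it has turned the master at least 26 degrees from where it stood at the start (all of step 1 and distance of master_mark from where it was at the start of the episode above 0.009 m), for 0.1 s.
At the end, for the whole second after the job is handed in: The twelve-tooth gear lies flat and still on the floor of the pan with the twelve-tooth sample, boss up (tilt under 0.08 rad), within 22 mm across and 40 mm along of the middle of the free end; the other two gears are within 30 mm of where they started (x of gear12_c in the frame of pan12_bay between -0.022 and 0.022 m and y of gear12_c in the frame of pan12_bay between -0.04 and 0.04 m and z of gear12_c in the frame of pan12_bay between 0.018 and 0.028 m and angle between gear12_c's own z axis and vertical below 0.08 rad and linear speed of gear12 below 0.02 m/s and distance of each of gear10_c, gear14_c from where it was at the start of the episode below 0.03 m); the robot touches nothing.
It fails at once if the gear is forced against the master with more than 60 N (contact force between gear12 and master above 60 N).
It fails at once if the twelve-tooth gear is dropped (falls free faster than 0.7 m/s, as from more than 25 mm) (linear speed of gear12 above 0.7 m/s and contact force between the fingers and gear12 below 0.2 N).
It fails at once if another gear is shifted more than 30 mm (distance of any of gear10_c, gear14_c from where it was at the start of the episode above 0.03 m).
It fails at once if a bystander is shifted more than 40 mm (distance of any of handle, plug, cage, lap_rod, spool, spanner, jar from where it was at the start of the episode above 0.04 m).
It also fails if it takes over 38 s, if anything falls off the work surface, if the arm or the gripper's body presses on something with over 40 N, if the wrist force passes 120 N, or if a joint passes its speed limit or range.

### The arm

A 7-joint arm with a two-finger parallel gripper is mounted at the origin on the work surface. World frame = base frame: x ahead of the robot, y to its left, z up, the work surface at z = 0. Lengths are in m, angles in degrees, forces in N, time in s.
With the tool pointing down it reaches from about 0.425 to 0.875 m from the base axis. Payload 4.7 kg.
Tool frame: the origin (TCP) lies on the centre line of the jaws, within the pads' length; the fingertips stand 8 mm ahead of it and the grasp point (between the pads) lies 11 mm behind it; z points along the fingers, y is the direction in which the jaws open and shut (so a half turn about z gives the same grasp; the last joint's range is limited). The gripper opens to 87 mm and grips with 3 to 60 N. Pads are 19 mm wide; open, the fingers measure 117 mm over their backs; the gripper's body (75 mm by 190 mm) begins 51 mm behind the grasp point.
Start: joints at [-75.052, 18.392, -4.016, 83.108, 1.295, 78.541, -3.26], TCP at [0.159, 0.63, 0.231] pointing down, gripper open.
Joint ranges: [-163.93, 163.93], [-17.29, 119.83], [-79.2, 71.16], [3.27, 140.29], [-89.18, 269.18], [5.43, 117.66], [-154.24, 154.24]. Speed limits (degrees/s): [147.25, 147.25, 180, 180, 180, 180, 180].

### API

Orientations are given as [roll, pitch, yaw] about the fixed x, y, z axes, in that order (R = Rz(yaw) Ry(pitch) Rx(roll)).
In Python, from cell import env gives the robot as it stands. The module is installed in compiled form; this text tells all that it offers.
- The arm moves only by the tool move_arm, never from a script. Its argument "steps" is a list of rows, each a list of 2 entries, a list of its own where there are three numbers: the shift along the tool's x, y, z in m, then the turn about the tool's z in rad. A call has 1 to 20 rows; each row is the pose to reach, as a shift and turn from the pose commanded when the call began, along the tool's axes at that moment; what a row does not reach only later rows make up. A row lasts 1/8 s, in which the tool goes at most 62.5 mm and 10.7 degrees, less where a joint would pass 70% of its speed; a pose out of reach is approached as far as the arm can. A call with a gripper value outside its range is refused whole. "hand" is the closure, from -1 (fully open) to 1 (shut), set as the call begins (left out, the last holds). The fingers move at their own pace and stop on an object; "squeeze" is the grip in N (left out, the last holds). Time passes only in rows, so rows that repeat a pose let the fingers close. It gives the time, the measured TCP pose, the force and the opening at its end, in the units of the state.
- env.get_obs(): the state, without advancing time (a new reading comes with each control period).
- env.read_camera(name): name is "scene" or "top" or "wrist"; returns (picture, depth): 480x640x3 uint8, red, green, blue; 480x640 float32, m along the optical axis (not along the pixel's ray), 0 where there is no reading.
- env.calibration(name): a dict with "intrinsics" (3x3 intrinsics, pixels), "position" and "orientation" of the camera in the world; the wrist camera has in their place "mount" (4x4, takes a point from camera to tool coordinates, whose origin is the TCP and whose axes are the flange's). Camera axes: x right, y up, looking along -z (the intrinsics and any distortion apply to the point x, -y, -z); pixel columns grow to the right and rows downward; lengths in m; the calibration is good to about 2 mm. A picture is of the moment at which its call begins: read the wrist's pose just before it. calibration takes no time and is no camera call.
- env.sign_off(): hands the job in, once; it reports no verdict.
Trained networks look in the newest picture that a camera, given by its name, has taken for a name from the list of things; names that differ only in an ending like _2 or _b are one class to them, and where a whole thing is asked for, a point or a joint stands for the part that bears it (a point fixed in the world has none). Each returns a list of dicts, best first, with "conf" (0 to 1); they miss things now and then, are a little off and sometimes report something else, mostly with a low value. They report only what shows in the picture. A call takes as long as a camera call. They do not tell look-alikes from the thing itself.
- env.cut_out(camera, query): "region" (480x640 bool, what is visible of it) and "uv" ([column, row] in pixels, amid what is visible of it).
The state is a dict: "time_s": time; "qpos": joint angles; "joint_velocities": joint speeds; "effort": joint torques, N m; "tool_pos": TCP position; "tool_rot": TCP orientation; "force": force on the tool from outside, world axes, zero at the start; "wrist_torque": the same for the moment, N m; "grip_width": finger opening in m.
Only numpy, scipy, OpenCV 4.12 (cv2) and the standard library are available. Lean on these libraries where they do the work, as an engineer would, in place of code of your own. Each camera call takes 0.05 s, during which the arm holds its last target. There are 200 camera calls.

## Working session

There is one attempt and no reset: what is moved stays moved. The work goes in short steps, Python scripts to look and compute and a tool call to move; the robot and the scene stay as the last step left them, time stands still between calls to the robot, and variables do not carry over. Pictures are saved under pics/ and viewed, about 8 in all and at most 12, crops included, and the job is handed in when it is done.

Besides the shell and the picture viewer there is one more tool, called after "Request:" as name([rows], argument=value, ...), one row to a line, values as JSON. move_arm: Moves the arm, as the interface text tells. Its arguments: {"type":"object","properties":{"steps":{"type":"array"},"hand":{"type":"number"},"squeeze":{"type":"number"}},"required":["steps"]}

```bash
mkdir -p pics
python3 - <<'E'
from cell import env
import cv2, numpy as np
o=env.get_obs(); print(o['time_s'],o['tool_pos'],o['tool_rot'],o['grip_width'])
for c in ['top','scene']:
    p,d=env.read_camera(c); cv2.imwrite(f'pics/{c}0.png',p[:,:,::-1]); np.savez(f'pics/{c}0.npz',p=p,d=d)
    print(c,env.calibration(c))
print(env.calibration('wrist'))
for q in ['gear12_c','gear10_c','gear14_c','master_c','stand','pan12_bay']:
    env_c='top'
    print(q,[(round(r['conf'],2),np.round(r['uv']),int(r['region'].sum())) for r in env.cut_out('top',q)])
E
```

```text
0.0 [0.15870502 0.62976316 0.22943308] [-1.79888473e+02  5.69004734e-03  1.65860865e+02] 0.08701779323718416
top {'intrinsics': array([[472.99053173,   0.        , 318.83460081],
       [  0.        , 472.99053173, 243.34887955],
       [  0.        ,   0.        ,   1.        ]]), 'position': array([ 0.32926013, -0.0739454 ,  1.19566879]), 'orientation': array([ 11.99289963,  -0.27436034, -94.14589052])}
scene {'intrinsics': array([[509.23051834,   0.        , 318.06871316],
       [  0.        , 509.23051834, 244.3647845 ],
       [  0.        ,   0.        ,   1.        ]]), 'position': array([ 0.84767908, -0.54894072,  0.87023644]), 'orientation': array([33.40518674, -0.65861954, 31.72145459])}
{'intrinsics': array([[366.31249326,   0.        , 321.64269846],
       [  0.        , 366.31249326, 239.0862796 ],
       [  0.        ,   0.        ,   1.        ]]), 'mount': array([[ 4.51481148e-04,  9.70023094e-01,  2.43012332e-01,
         6.51451799e-02],
       [ 9.99999865e-01, -5.00412550e-04,  1.39625189e-04,
        -3.10767311e-05],
       [ 2.57046079e-04,  2.43012237e-01, -9.70023189e-01,
        -1.54530966e-01],
       [ 0.00000000e+00,  0.00000000e+00,  0.00000000e+00,
         1.00000000e+00]])}
gear12_c [(0.94, array([388., 242.]), 472), (0.8, array([361., 207.]), 476), (0.72, array([435., 184.]), 441), (0.63, array([466., 211.]), 469), (0.48, array([145., 311.]), 3884)]
gear10_c [(0.61, array([436., 279.]), 353)]
gear14_c [(0.81, array([386., 293.]), 642)]
master_c [(0.96, array([291., 245.]), 411), (0.4, array([167., 192.]), 522)]
stand [(0.65, array([291., 247.]), 5997), (0.45, array([292., 245.]), 382)]
pan12_bay [(0.55, array([156., 251.]), 3680)]
```

View pics/top0.png

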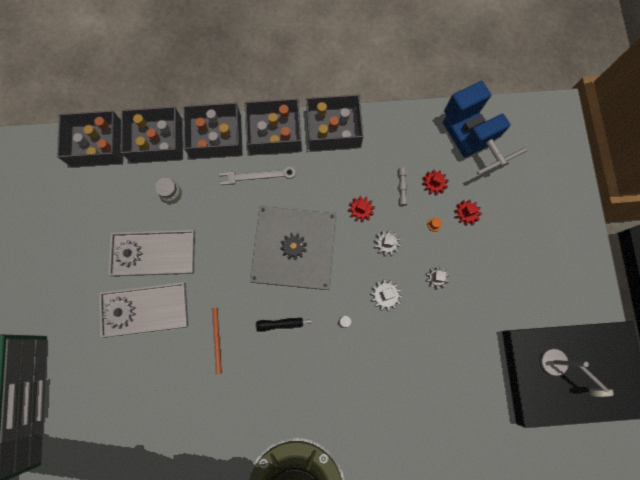

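View pics/scene0.png

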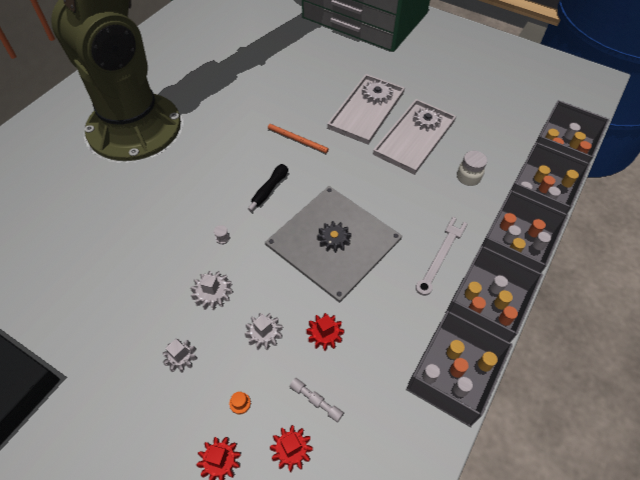

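```bash
cat > h.py <<'E'
from cell import env
import cv2, numpy as np
from scipy.spatial.transform import Rotation as R
def rot(e): return R.from_euler('xyz',e,degrees=True).as_matrix()
def campose(c,o=None):
    k=env.calibration(c)
    if c!='wrist': return k['intrinsics'],rot(k['orientation']),np.array(k['position'])
    o=o or env.get_obs(); M=k['mount']; Rt=rot(o['tool_rot'])
    return k['intrinsics'],Rt@M[:3,:3],Rt@M[:3,3]+o['tool_pos']
def on_plane(uv,z,P):
    K,Rc,t=P; uv=np.atleast_2d(uv).astype(float)
    d=np.c_[(uv[:,0]-K[0,2])/K[0,0],-(uv[:,1]-K[1,2])/K[1,1],-np.ones(len(uv))]@Rc.T
    return t+d*((z-t[2])/d[:,2])[:,None]
def cloud(d,P):
    K,Rc,t=P; v,u=np.mgrid[:d.shape[0],:d.shape[1]]
    return np.stack([(u-K[0,2])/K[0,0]*d,-(v-K[1,2])/K[1,1]*d,-d],-1)@Rc.T+t
def rectify(img,P,z,c,half,px=0.0005):
    "orthophoto of plane z: column = +x, row = -y, centred at c"
    K,Rc,t=P; n=int(2*half/px); j,i=np.mgrid[:n,:n]
    X=np.stack([c[0]-half+(i+.5)*px,c[1]+half-(j+.5)*px,np.full(i.shape,float(z))],-1)
    q=(X-t)@Rc; q[...,2]*=-1
    m=(K[0,2]+K[0,0]*q[...,0]/q[...,2]).astype('f4'); w=(K[1,2]-K[1,1]*q[...,1]/q[...,2]).astype('f4')
    return cv2.remap(img,m,w,cv2.INTER_LINEAR)
E
python3 - <<'E'
from h import *
z=np.load('pics/top0.npz'); P=campose('top'); C=cloud(z['d'],P)
for n,uv,h in [('g12',(388,242),.014),('g14',(386,293),.014),('g10',(436,279),.014),('master',(291,245),.026),('panU',(127,253),.018),('panUbay',(166,253),.004),('panL',(118,312),.018),('panLbay',(158,309),.004),('red',(361,207),.014),('plug',(435,224),.02),('cage',(345,322),.03),('jar',(167,190),.06)]:
    u,v=uv; print(n,on_plane(uv,h,P)[0].round(3),C[v,u].round(3))
for q,h in [('gear12_c',.014),('gear10_c',.014),('gear14_c',.014),('master_c',.026)]:
    r=env.cut_out('top',q)[0]; X=C[r['region']]; g=X[(abs(X[:,2]-h)<.008)]
    print(q,on_plane(np.array(r['uv']),h,P)[0].round(4),'rect c',((g.max(0)+g.min(0))/2).round(4),np.ptp(g,axis=0).round(3))
r=rectify(z['p'],P,.018,(0.50,.33),.14,.0007); r2=rectify(z['p'],P,.026,(.5,0),.06,.0003)
cv2.imwrite('pics/pans.png',np.hstack([r[:,:,::-1],r2[:,:,::-1]]))
E
```

```text
g12 [ 0.57  -0.274  0.014] [ 0.564 -0.269  0.046]
g14 [ 0.441 -0.256  0.014] [ 0.438 -0.251  0.045]
g10 [ 0.467 -0.385  0.014] [ 0.463 -0.377  0.044]
master [ 0.577 -0.027  0.026] [ 0.578 -0.027  0.026]
panU [0.588 0.388 0.018] [0.588 0.387 0.02 ]
panUbay [0.584 0.294 0.004] [0.584 0.295 0.002]
panL [0.441 0.409 0.018] [0.441 0.407 0.021]
panLbay [0.443 0.315 0.004] [0.443 0.315 0.004]
red [ 0.668 -0.214  0.014] [ 0.659 -0.21   0.045]
plug [ 0.607 -0.399  0.02 ] [ 0.605 -0.396  0.029]
cage [ 0.376 -0.147  0.03 ] [ 0.376 -0.147  0.029]
jar [0.733 0.274 0.06 ] [0.734 0.274 0.058]
gear12_c [ 0.5688 -0.274   0.014 ] rect c [ 0.5693 -0.2703  0.0141] [0.065 0.064 0.016]
gear10_c [ 0.4677 -0.3854  0.014 ] rect c [ 0.4722 -0.3861  0.0141] [0.052 0.053 0.015]
gear14_c [ 0.4416 -0.2572  0.014 ] rect c [ 0.4365 -0.2545  0.0137] [0.072 0.072 0.015]
master_c [ 0.5774 -0.0276  0.026 ] rect c [ 0.5761 -0.032   0.0259] [0.054 0.061 0.016]
```

View pics/pans.png

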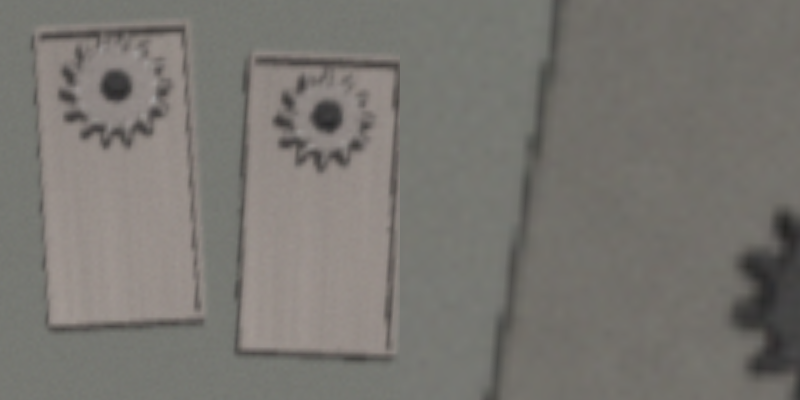

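```bash
cat >> h.py <<'E'
def mv(p,yaw):
    o=env.get_obs(); Rt=rot(o['tool_rot']); s=Rt.T@(np.array(p)-o['tool_pos'])
    y=np.degrees(np.arctan2(Rt[1,0],Rt[0,0])); t=-((yaw-y+180)%360-180)
    print('at',o['time_s'],o['tool_pos'].round(4),round(y,2),'shift',s.round(4),'turn',round(np.radians(t),4),'rows>=',round(max(np.linalg.norm(s)/.0625,abs(t)/10.7),1))
E
python3 -c "
from h import *
mv((.58,.31,.27),120)"
```

```text
at 0.6 [0.1588 0.6303 0.2306] 165.86 shift [-0.4867 -0.2077 -0.0394] turn 0.8004 rows>= 8.5
```

Request:
move_arm([
  [[-0.487, -0.208, -0.039], 0.8],
  [[-0.487, -0.208, -0.039], 0.8],
  [[-0.487, -0.208, -0.039], 0.8],
  [[-0.487, -0.208, -0.039], 0.8],
  [[-0.487, -0.208, -0.039], 0.8],
  [[-0.487, -0.208, -0.039], 0.8],
  [[-0.487, -0.208, -0.039], 0.8],
  [[-0.487, -0.208, -0.039], 0.8],
  [[-0.487, -0.208, -0.039], 0.8],
  [[-0.487, -0.208, -0.039], 0.8],
])

```text
time_s: 1.85
tool_pos: [0.5828, 0.3061, 0.2696]
tool_rot: [180.0, 0.1, 119.7]
force: [0.4, 0.1, -0.8]
grip_width: 0.0869
```

Run:
```python
from h import *
P=campose('wrist'); p,d=env.read_camera('wrist'); np.savez('pics/w1.npz',p=p,d=d,K=P[0],R=P[1],t=P[2])
cv2.imwrite('pics/w1.png',p[:,:,::-1])
mv((.577,-.027,.17),90)
```

```text
at 1.9 [0.5809 0.3086 0.2694] 119.88 shift [-0.2891 -0.1706  0.0995] turn 0.5215 rows>= 5.6
```

View pics/w1.png

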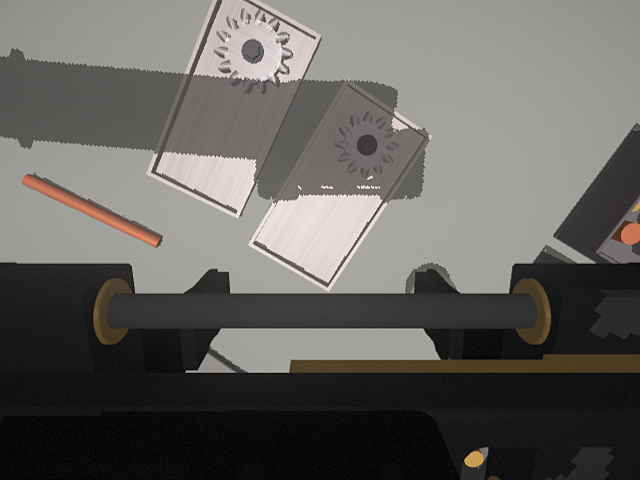

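Run:
```python
from h import *
w=np.load('pics/w1.npz'); P=(w['K'],w['R'],w['t'])
c=on_plane([(250,243),(328,290),(430,137),(348,83)],.016,P)[:,:2]; s=on_plane((367,145),.025,P)[0,:2]
print(c.round(3),'sides',[np.linalg.norm(c[i]-c[i-1]).round(3) for i in range(4)])
m=c.mean(0); e=(c[2]+c[3]-c[0]-c[1])/2; e/=np.linalg.norm(e)
print('pan c',m.round(3),'sample',s.round(3),'axis deg',np.degrees(np.arctan2(e[1],e[0])),'bay from sample',(s-.1*e).round(4),'bay from near edge',((c[0]+c[1])/2+.0665*e).round(4))
K,Rc,t=P
# teeth count: radial profile on orthophoto of both samples
for uv in [(367,145),(253,51)]:
    g=on_plane(uv,.018,P)[0]; r=rectify(w['p'],P,.018,g,.05,.00025)
    cv2.imwrite(f'pics/s{uv[0]}.png',r[:,:,::-1])
# offset of view centre
print('offset of (320,130) at z.03 in tool frame for TCP z .17')
o=env.get_obs();Rt=rot(o['tool_rot'])
for v in (60,130,200,240): print(v,(Rt.T@(on_plane((320,v),.269-.17+.03,P)[0]-o['tool_pos'])).round(3))
```

```text
[[0.533 0.229]
 [0.64  0.223]
 [0.647 0.43 ]
 [0.543 0.433]] sides [np.float64(0.204), np.float64(0.107), np.float64(0.206), np.float64(0.104)]
pan c [0.591 0.329] sample [0.592 0.389] axis deg 87.49900481751953 bay from sample [0.5874 0.2887] bay from near edge [0.589  0.2927]
offset of (320,130) at z.03 in tool frame for TCP z .17
60 [0.125 0.    0.14 ]
130 [0.075 0.    0.14 ]
200 [ 0.021 -0.     0.14 ]
240 [-0.013 -0.     0.14 ]
```

```bash
python3 -c "
from h import *
mv((.577,-.10,.17),90)"
```

```text
at 1.9 [0.5809 0.3086 0.2694] 119.88 shift [-0.3524 -0.207   0.0995] turn 0.5215 rows>= 6.7
```

Request:
move_arm([
  [[-0.352, -0.207, 0.1], 0.52],
  [[-0.352, -0.207, 0.1], 0.52],
  [[-0.352, -0.207, 0.1], 0.52],
  [[-0.352, -0.207, 0.1], 0.52],
  [[-0.352, -0.207, 0.1], 0.52],
  [[-0.352, -0.207, 0.1], 0.52],
  [[-0.352, -0.207, 0.1], 0.52],
  [[-0.352, -0.207, 0.1], 0.52],
  [[-0.352, -0.207, 0.1], 0.52],
  [[-0.352, -0.207, 0.1], 0.52],
])

```text
time_s: 3.15
tool_pos: [0.5777, -0.0958, 0.1698]
tool_rot: [180.0, -0.1, 90.5]
force: [-0.2, -0.8, -0.2]
grip_width: 0.0869
```

Run:
```python
from h import *
P=campose('wrist'); p,d=env.read_camera('wrist'); np.savez('pics/w2.npz',p=p,d=d,K=P[0],R=P[1],t=P[2])
r=env.cut_out('wrist','master_c'); print([(x['conf'],x['uv'],x['region'].sum()) for x in r])
reg=r[0]['region']; g=on_plane(r[0]['uv'],.026,P)[0]
v,u=np.nonzero(reg); X=on_plane(np.c_[u,v],.026,P)[:,:2]; print('circle',cv2.minEnclosingCircle(X.astype('f4')))
o=rectify(p,P,.026,(.577,-.027),.05,.00025)
cv2.imwrite('pics/m2.png',np.hstack([cv2.resize(p,(533,400)),o])[:,:,::-1])
# gear12 view: TCP s.t. gear at +75mm tool x, yaw 65
x=np.array([np.cos(np.radians(65)),np.sin(np.radians(65))]); c=np.array([.568,-.272])-.075*x
mv((*c,.17),65)
```

```text
[(0.66, [322.4, 150.4], np.int64(4318))]
circle ((0.5783908367156982, -0.03235938772559166), 0.034465692937374115)
at 3.25 [ 0.5776 -0.0966  0.1698] 90.41 shift [-0.243  -0.043  -0.0004] turn 0.4435 rows>= 3.9
```

View pics/m2.png

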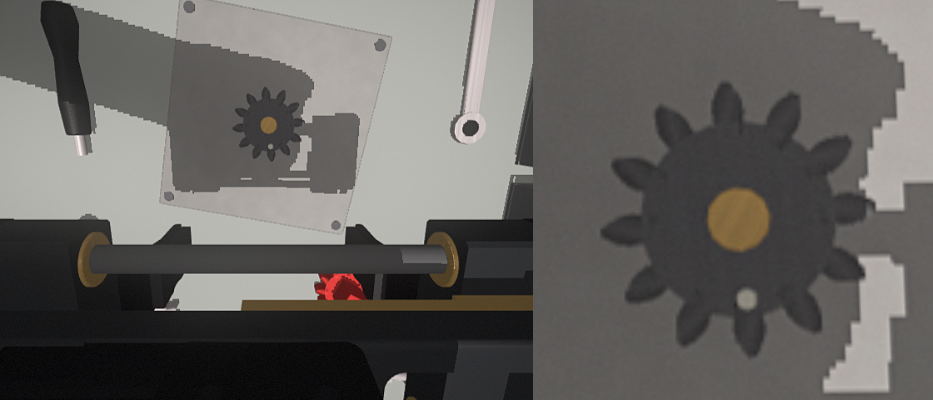

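Request:
move_arm([
  [[-0.243, -0.043, 0], 0.444],
  [[-0.243, -0.043, 0], 0.444],
  [[-0.243, -0.043, 0], 0.444],
  [[-0.243, -0.043, 0], 0.444],
  [[-0.243, -0.043, 0], 0.444],
  [[-0.243, -0.043, 0], 0.444],
  [[-0.243, -0.043, 0], 0.444],
  [[-0.243, -0.043, 0], 0.444],
])

```text
time_s: 4.25
tool_pos: [0.5362, -0.3399, 0.1695]
tool_rot: [180.0, -0.1, 65.0]
force: [-0.4, 0.7, 0.2]
grip_width: 0.0873
```

Run:
```python
from h import *
w=np.load('pics/w2.npz'); P=(w['K'],w['R'],w['t'])
o=rectify(w['p'],P,.026,(.577,-.027),.05,.00025)
hsv=cv2.cvtColor(o,cv2.COLOR_RGB2HSV).astype(int)
b=(hsv[...,1]>90)&(hsv[...,2]>90); b[:100]=0
def cen(m): v,u=np.nonzero(m); return np.array([.577-.05+(u.mean()+.5)*.00025,-.027+.05-(v.mean()+.5)*.00025]),len(u)
post=cen(b); dm=np.zeros(b.shape,bool); dm[280:318,195:235]=1
dot=cen(dm&(o.min(2)>110)); d=dot[0]-post[0]; print('post',post,'dot',dot,np.linalg.norm(d),np.degrees(np.arctan2(d[1],d[0])))
P=campose('wrist'); p,d=env.read_camera('wrist'); np.savez('pics/w3.npz',p=p,d=d,K=P[0],R=P[1],t=P[2])
for x in env.cut_out('wrist','gear12_c'):
    v,u=np.nonzero(x['region']); col=p[v,u].mean(0).round(); C=cloud(d,P)[v,u]; t=C[abs(C[:,2]-.046)<.004]; g=C[C[:,2]<.03]
    X=on_plane(np.c_[u,v],.014,P)[:,:2].astype('f4')
    print(x['conf'],x['uv'],len(v),col,'mec z14',cv2.minEnclosingCircle(X))
    if len(t)>20: print(' boss minAreaRect',cv2.minAreaRect(t[:,:2].astype('f4')),t[:,2].mean(), t[:,:2].mean(0))
    if len(g)>20: print(' disc',cv2.minEnclosingCircle(g[:,:2].astype('f4')))
c=on_plane((320,130),.046,P)[0]
o1=rectify(p,P,.046,(.568,-.272),.05,.00025); o2=rectify(p,P,.014,(.568,-.272),.05,.00025)
cv2.imwrite('pics/g3.png',np.hstack([o1,o2])[:,:,::-1])
```

```text
post (array([ 0.57840885, -0.03185783]), 3102) dot (array([ 0.5804273 , -0.05188023]), 239) 0.02012387908376579 -84.24347651722657
0.67 [325.4, 134.5] 4229 [147. 142. 142.] mec z14 ((0.5721594095230103, -0.27273833751678467), 0.0346345454454422)
 boss minAreaRect ((0.5721333622932434, -0.2727562189102173), (0.024035101756453514, 0.023973114788532257), 75.29471588134766) 0.04636659152858964 [ 0.57215063 -0.27269658]
 disc ((0.5726959705352783, -0.2733432650566101), 0.03496655076742172)
0.6 [560.8, 211.8] 4852 [151.  53.  51.] mec z14 ((0.7238572239875793, -0.4169359505176544), 0.03984709829092026)
 boss minAreaRect ((0.7257548570632935, -0.41551637649536133), (0.02428027242422104, 0.024843400344252586), 60.613494873046875) 0.04642414863947654 [ 0.7247605  -0.41440692]
 disc ((0.7277339696884155, -0.4183657169342041), 0.03821757435798645)
0.59 [406.7, 19.9] 3607 [163.  60.  57.] mec z14 ((0.6656755208969116, -0.21671298146247864), 0.03428336977958679)
 boss minAreaRect ((0.6629454493522644, -0.22306445240974426), (0.006174438167363405, 0.024614892899990082), 64.26950073242188) 0.045946381151944084 [ 0.66293679 -0.22311637]
 disc ((0.6667898893356323, -0.21500572562217712), 0.03405787795782089)
0.51 [493.9, 290.6] 96 [85. 33. 31.] mec z14 ((0.6497589349746704, -0.4589376449584961), 0.012016513384878635)
 disc ((0.6521191000938416, -0.4635995626449585), 0.010662290267646313)
```

View pics/g3.png

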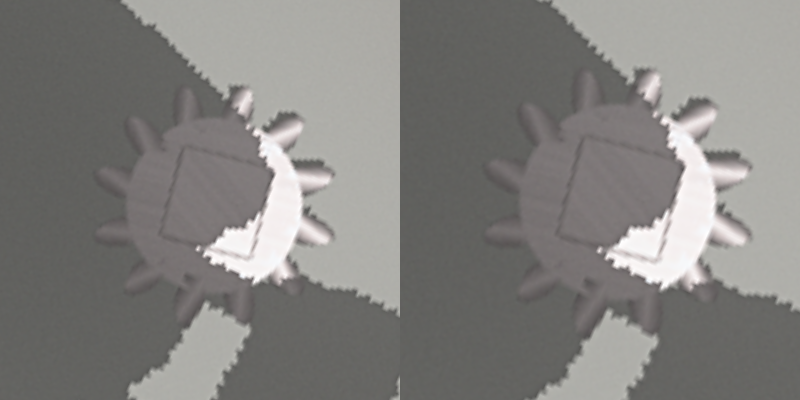

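```bash
python3 -c "
from h import *
mv((.5722,-.2728,.027),75.3)"
```

```text
at 4.35 [ 0.5358 -0.3407  0.1696] 64.9 shift [0.0769 0.0042 0.1427] turn -0.1815 rows>= 2.6
```

Request:
move_arm([
  [[0.077, 0.004, 0.05], -0.182],
  [[0.077, 0.004, 0.07], -0.182],
  [[0.077, 0.004, 0.07], -0.182],
  [[0.077, 0.004, 0.07], -0.182],
])

```text
time_s: 4.85
tool_pos: [0.5714, -0.2756, 0.1008]
tool_rot: [179.9, 0.1, 75.2]
force: [-0.7, -0.3, 0.2]
grip_width: 0.0871
```

```bash
python3 -c "
from h import *
mv((.5722,-.2728,.027),75.3)"
```

```text
at 4.85 [ 0.5714 -0.2756  0.1008] 75.15 shift [ 0.003  -0.      0.0738] turn -0.0025 rows>= 1.2
```

Request:
move_arm([
  [[0.001, 0, 0.04], 0],
  [[0.001, 0, 0.065], 0],
  [[0.001, 0, 0.073], 0],
  [[0.001, 0, 0.073], 0],
  [[0.001, 0, 0.073], 0],
])

```text
time_s: 5.48
tool_pos: [0.5727, -0.274, 0.0283]
tool_rot: [179.8, 0.0, 75.2]
force: [0.3, -0.1, 0.2]
grip_width: 0.0872
```

```bash
python3 -c "
from h import *
mv((.5722,-.2728,.027),75.3)"
```

```text
at 5.475 [ 0.5727 -0.274   0.0283] 75.18 shift [ 0.0011 -0.0008  0.0013] turn -0.0022 rows>= 0.0
```

Request:
move_arm([
  [[0.001, 0, 0.001], 0],
  [[0.001, 0, 0.001], 0],
  [[0.001, 0, 0.001], 0],
  [[0.001, 0, 0.001], 0],
  [[0.001, 0, 0.001], 0],
  [[0.001, 0, 0.001], 0],
], hand=1, squeeze=40)

```text
time_s: 6.22
tool_pos: [0.5721, -0.2719, 0.0255]
tool_rot: [180.0, -0.0, 75.2]
force: [-1.2, -1.3, 0.0]
grip_width: 0.0348
```

```bash
python3 -c "
from h import *
mv((.5722,-.2728,.027),75.3)"
```

```text
at 6.225 [ 0.5721 -0.2719  0.0255] 75.22 shift [-0.0008  0.0003 -0.0015] turn -0.0014 rows>= 0.0
```

Request:
move_arm([
  [[0, 0, 0], 0],
  [[0, 0, 0], 0],
  [[0, 0, 0], 0],
])

```text
time_s: 6.6
tool_pos: [0.5719, -0.2719, 0.0255]
tool_rot: [-180.0, -0.0, 75.2]
force: [0.5, 0.7, 0.6]
grip_width: 0.0238
```

Run:
```python
from h import *
o=env.get_obs(); print(o['grip_width'])
M=np.array([.5784,-.0319]); th=np.radians(-84.24-15); u=np.array([np.cos(th),np.sin(th)])
print('80mm',M+.080*u,'60mm',M+.060*u,'tooth dir',np.degrees(th)+180)
# gear phase == yaw (mod 30): want 80.76
mv((.5722,-.2728,.13),80.76)
mv((*(M+.080*u),.055),80.76)
```

```text
0.023815972262175824
80mm [ 0.56555438 -0.11086195] 60mm [ 0.56876578 -0.09112146] tooth dir 80.76
at 6.6 [ 0.5719 -0.2719  0.0255] 75.22 shift [-0.0008  0.0005 -0.1045] turn -0.0967 rows>= 1.7
at 6.6 [ 0.5719 -0.2719  0.0255] 75.22 shift [ 0.1541 -0.0473 -0.0294] turn -0.0967 rows>= 2.6
```

Request:
move_arm([
  [[0, 0, -0.02], 0],
  [[0, 0, -0.05], 0],
  [[0.05, -0.015, -0.05], -0.05],
  [[0.1, -0.03, -0.045], -0.097],
  [[0.149, -0.047, -0.035], -0.097],
  [[0.149, -0.047, -0.035], -0.097],
  [[0.149, -0.047, -0.035], -0.097],
  [[0.149, -0.047, -0.035], -0.097],
])

```text
time_s: 7.6
tool_pos: [0.5646, -0.1178, 0.0611]
tool_rot: [180.0, 0.0, 80.6]
force: [-0.7, -0.3, -5.9]
grip_width: 0.0238
```

Run:
```python
from h import *
M=np.array([.5784,-.0319]); th=np.radians(-84.24-15); u=np.array([np.cos(th),np.sin(th)])
o=env.get_obs(); print(o['force'],o['grip_width'])
mv((*(M+.080*u),.055),80.76)
P=campose('wrist'); p,d=env.read_camera('wrist'); np.savez('pics/w4.npz',p=p,d=d,K=P[0],R=P[1],t=P[2])
cv2.imwrite('pics/w4.png',p[:300,:,::-1])
q=rectify(p,P,.026,M,.06,.0003); q2=rectify(p,P,o['tool_pos'][2]-.0255+.014,M+.04*u,.06,.0003)
cv2.imwrite('pics/m4.png',np.hstack([q,q2])[:,:,::-1])
```

```text
[-0.73203595 -0.2548475  -5.93859602] 0.02382964568252128
at 7.6 [ 0.5646 -0.1178  0.0611] 80.63 shift [ 0.007  -0.0002  0.0061] turn -0.0022 rows>= 0.1
```

View pics/m4.png

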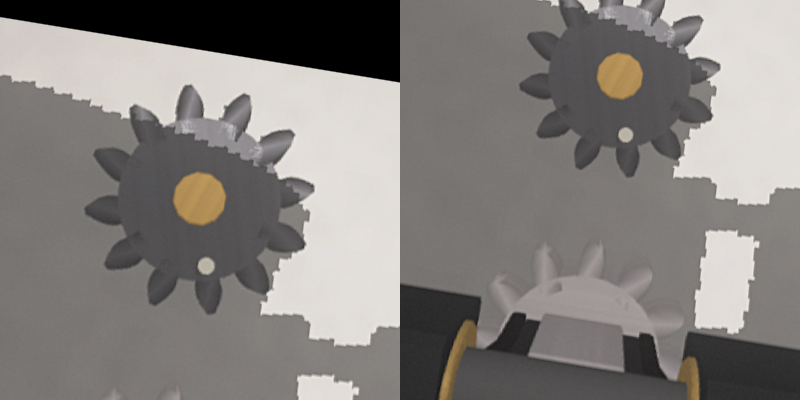

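Request:
move_arm([
  [[0, -0.0007, 0.01], 0],
  [[0, -0.0007, 0.018], 0],
  [[0, -0.0007, 0.021], 0],
  [[0, -0.0007, 0.021], 0],
  [[0, -0.0007, 0.021], 0],
])

```text
time_s: 8.28
tool_pos: [0.5642, -0.1158, 0.0397]
tool_rot: [180.0, -0.0, 80.8]
force: [0.4, -0.6, -4.7]
grip_width: 0.0239
```

Run:
```python
from h import *
o=env.get_obs(); print(o['force'],o['grip_width'])
M=np.array([.5783,-.0316]); th=np.radians(-99.1); u=np.array([np.cos(th),np.sin(th)])
mv((*(M+.0615*u),.039),80.76)
P=campose('wrist'); p,d=env.read_camera('wrist')
q=rectify(p,P,.027,M+.04*u,.06,.0002)
cv2.imwrite('pics/m5.png',q[:,:,::-1])
```

```text
[ 0.42008308 -0.55950013 -4.72017774] 0.02392466021249974
at 8.275 [ 0.5642 -0.1158  0.0397] 80.78 shift [0.0239 0.0005 0.0007] turn 0.0003 rows>= 0.4
```

View pics/m5.png

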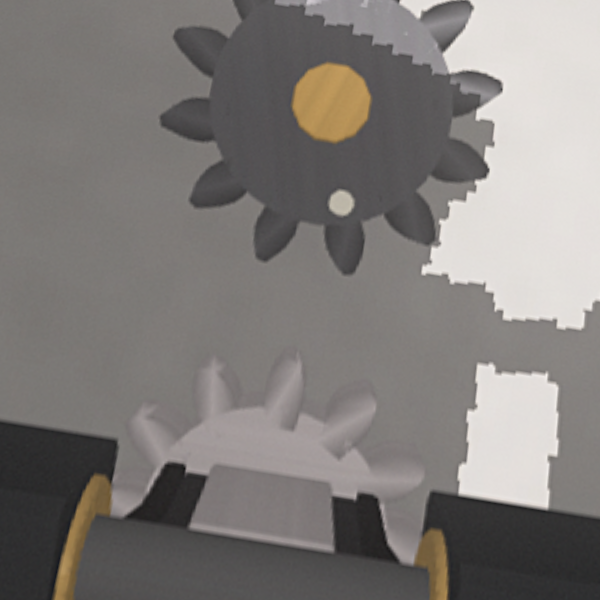

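Request:
move_arm([
  [[0.008, -0.0005, 0], 0],
  [[0.013, -0.0005, 0], 0],
  [[0.016, -0.0005, 0], 0],
  [[0.018, -0.0005, 0], 0],
  [[0.02, -0.0005, 0], 0],
  [[0.02, -0.0005, 0], 0],
])

```text
time_s: 9.07
tool_pos: [0.5667, -0.0958, 0.0396]
tool_rot: [180.0, -0.0, 80.8]
force: [0.5, -0.7, -5.2]
grip_width: 0.0238
```

Request:
move_arm([
  [[0.001, 0, 0], 0],
  [[0.002, 0, 0], 0],
  [[0.003, 0, 0], 0],
  [[0.004, 0, 0], 0],
  [[0.004, 0, 0], 0],
])

```text
time_s: 9.7
tool_pos: [0.5674, -0.0919, 0.0396]
tool_rot: [180.0, -0.0, 80.8]
force: [-0.3, -0.0, -5.0]
grip_width: 0.0234
```

Run:
```python
from h import *
o=env.get_obs(); print(o['force'],o['tool_pos'])
M=np.array([.5783,-.0316]); th=np.radians(-99.1); u=np.array([np.cos(th),np.sin(th)])
P=campose('wrist'); p,d=env.read_camera('wrist'); np.savez('pics/w6.npz',p=p,d=d,K=P[0],R=P[1],t=P[2])
q=rectify(p,P,.027,M+.03*u,.06,.0002)
cv2.imwrite('pics/m6.png',q[:,:,::-1])
```

```text
[-2.65229255e-01 -2.87805880e-03 -4.96124779e+00] [ 0.56735933 -0.09186103  0.0395652 ]
```

View pics/m6.png

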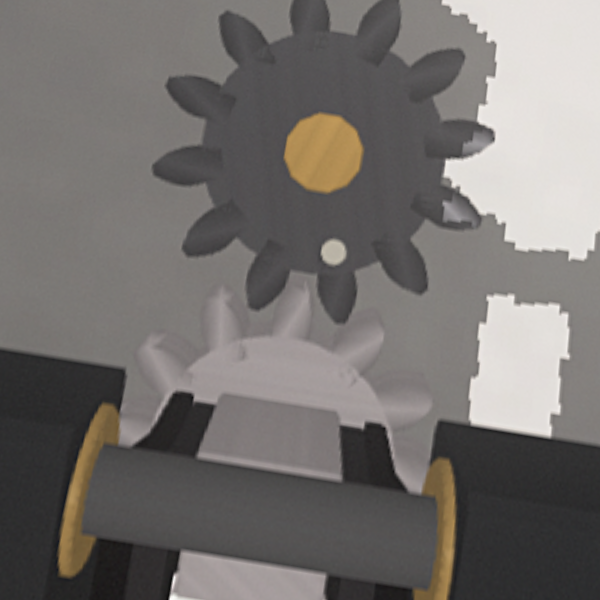

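Request:
move_arm([
  [[0, 0, 0], 0],
  [[0, 0, 0], -0.08],
  [[0, 0, 0], -0.16],
  [[0, 0, 0], -0.24],
  [[0, 0, 0], -0.32],
  [[0, 0, 0], -0.4],
  [[0, 0, 0], -0.4],
])

```text
time_s: 10.62
tool_pos: [0.5674, -0.0926, 0.0397]
tool_rot: [180.0, 0.0, 103.6]
force: [0.4, -1.1, -6.1]
grip_width: 0.0237
```

Request:
move_arm([
  [[0, 0, 0], -0.08],
  [[0, 0, 0], -0.16],
  [[0, 0, 0], -0.24],
  [[0, 0, 0], -0.32],
  [[0, 0, 0], -0.4],
  [[0, 0, 0], -0.45],
  [[0, 0, 0], -0.45],
  [[0, 0, 0], -0.45],
])

```text
time_s: 11.62
tool_pos: [0.5674, -0.0922, 0.0396]
tool_rot: [180.0, 0.0, 129.4]
force: [0.3, -1.3, -5.2]
grip_width: 0.0232
```

Run:
```python
from h import *
o=env.get_obs(); print(o['force'],o['tool_pos'],o['tool_rot'])
M=np.array([.5783,-.0316])
P=campose('wrist'); p,d=env.read_camera('wrist')
q=rectify(p,P,.027,M,.05,.0002)
cv2.imwrite('pics/m7.png',q[:,:,::-1])
```

```text
[ 0.32300666 -1.34747804 -5.18230878] [ 0.56737757 -0.09221801  0.03959048] [1.79996692e+02 1.70301569e-02 1.29384229e+02]
```

View pics/m7.png

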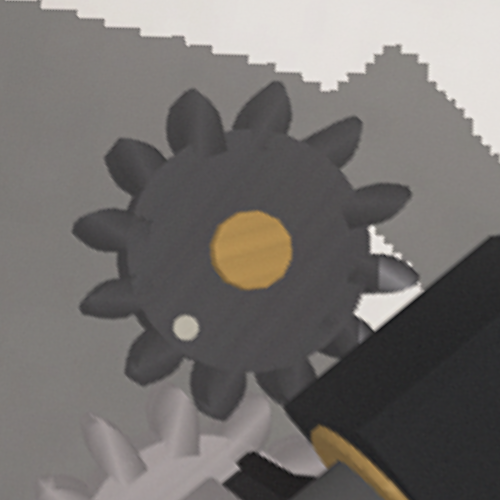

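Request:
move_arm([
  [[-0.004, -0.0045, 0], 0],
  [[-0.01, -0.0112, 0], 0],
  [[-0.02, -0.0225, 0], 0],
  [[-0.02, -0.0225, -0.02], 0],
  [[-0.02, -0.0225, -0.06], 0],
  [[-0.02, -0.0225, -0.07], 0],
  [[-0.02, -0.0225, -0.07], 0],
])

```text
time_s: 12.55
tool_pos: [0.5633, -0.1216, 0.1106]
tool_rot: [179.9, 0.1, 129.5]
force: [0.6, 0.8, -5.0]
grip_width: 0.0242
```

```bash
python3 -c "
from h import *
mv((.587,.29,.09),116)
mv((.587,.29,.09),177.5)
"
```

```text
at 12.55 [ 0.5633 -0.1216  0.1106] 129.49 shift [0.3026 0.28   0.0208] turn 0.2354 rows>= 6.6
at 12.55 [ 0.5633 -0.1216  0.1106] 129.49 shift [0.3026 0.28   0.0208] turn -0.8379 rows>= 6.6
```

Request:
move_arm([
  [[0.302, 0.28, 0.01], 0],
  [[0.302, 0.28, 0.01], 0],
  [[0.302, 0.28, 0.01], 0],
  [[0.302, 0.28, 0.01], 0],
  [[0.302, 0.28, 0.01], 0],
  [[0.302, 0.28, 0.01], 0],
  [[0.302, 0.28, 0.01], 0],
  [[0.302, 0.28, 0.01], 0],
  [[0.302, 0.28, 0.01], 0],
])

```text
time_s: 13.68
tool_pos: [0.5859, 0.288, 0.0976]
tool_rot: [-179.8, 0.0, 129.5]
force: [0.6, -0.4, -4.7]
grip_width: 0.0238
```

```bash
python3 -c "
from h import *
mv((.587,.29,.0305),129.5)
P=campose('wrist'); p,d=env.read_camera('wrist'); cv2.imwrite('pics/w8.png',p[:,:,::-1])
"
```

```text
at 13.675 [0.5859 0.288  0.0976] 129.47 shift [0.0008 0.0024 0.0671] turn -0.0005 rows>= 1.1
```

View pics/w8.png

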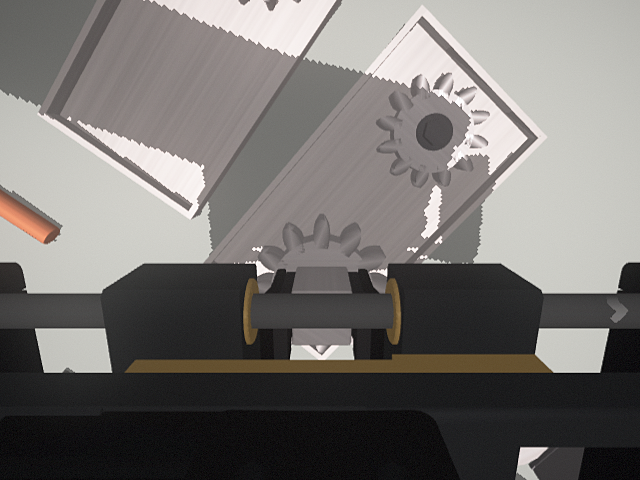

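Request:
move_arm([
  [[0, 0.001, 0.03], 0],
  [[0, 0.001, 0.05], 0],
  [[0, 0.001, 0.06], 0],
  [[0, 0.001, 0.064], 0],
  [[0, 0.001, 0.066], 0],
  [[0, 0.001, 0.066], 0],
  [[0, 0.001, 0.066], 0],
])

```text
time_s: 14.6
tool_pos: [0.588, 0.2903, 0.0343]
tool_rot: [179.9, 0.0, 129.5]
force: [0.0, 0.2, -5.6]
grip_width: 0.024
```

Request:
move_arm([
  [[0, 0, 0.002], 0],
  [[0, 0, 0.0035], 0],
  [[0, 0, 0.0045], 0],
  [[0, 0, 0.0045], 0],
  [[0, 0, 0.0045], 0],
])

```text
time_s: 15.22
tool_pos: [0.5875, 0.29, 0.0295]
tool_rot: [180.0, -0.0, 129.5]
force: [-3.0, -0.8, 0.4]
grip_width: 0.0239
```

Request:
move_arm([
  [[0, 0, 0], 0],
  [[0, 0, 0], 0],
  [[0, 0, 0], 0],
  [[0, 0, 0], 0],
  [[0, 0, 0], 0],
], hand=0.1)

```text
time_s: 15.85
tool_pos: [0.5876, 0.29, 0.0291]
tool_rot: [180.0, 0.0, 129.5]
force: [0.2, -0.5, 0.5]
grip_width: 0.0387
```

Request:
move_arm([
  [[0, 0, -0.02], 0],
  [[0, 0, -0.06], 0],
  [[0, 0, -0.11], 0],
  [[-0.04, 0, -0.15], 0],
  [[-0.08, 0, -0.15], 0],
  [[-0.08, 0, -0.15], 0],
  [[-0.08, 0, -0.15], 0],
  [[-0.08, 0, -0.15], 0],
])

```text
time_s: 16.85
tool_pos: [0.6375, 0.23, 0.1791]
tool_rot: [180.0, -0.1, 129.6]
force: [-0.2, 0.3, 0.5]
grip_width: 0.0393
```

Run:
```python
from h import *
o=env.get_obs(); print(o['time_s'],o['force'],o['grip_width'])
P=campose('wrist'); p,d=env.read_camera('wrist'); cv2.imwrite('pics/w9.png',p[:,:,::-1])
C=cloud(d,P); r=np.hypot(C[...,0]-.588,C[...,1]-.29)<.03
t=C[r&(C[...,2]>.044)&(C[...,2]<.06)]; print('boss',cv2.minAreaRect(t[:,:2].astype('f4')),t[:,2].mean(),t[:,2].std(),len(t))
A=np.c_[t[:,:2],np.ones(len(t))]; print('tilt',np.linalg.lstsq(A,t[:,2],rcond=None)[0][:2])
z=np.load('pics/top0.npz'); env.read_camera('top'); 
for q in ['gear12_c','gear10_c','gear14_c']: print(q,[(round(x['conf'],2),np.round(x['uv'])) for x in env.cut_out('top',q)])
```

```text
16.85 [-0.19201944  0.30927741  0.45703587] 0.03929613971450962
boss ((0.5884416699409485, 0.28909310698509216), (0.024032719433307648, 0.023790236562490463), 39.637149810791016) 0.050322555749568454 0.0007350978511440621 1097
tilt [ 0.00849003 -0.00574754]
gear12_c [(0.95, array([168., 248.])), (0.7, array([433., 186.])), (0.58, array([362., 208.])), (0.58, array([466., 214.])), (0.38, array([386., 297.]))]
gear10_c [(0.81, array([438., 280.]))]
gear14_c [(0.78, array([385., 293.]))]
```

View pics/w9.png

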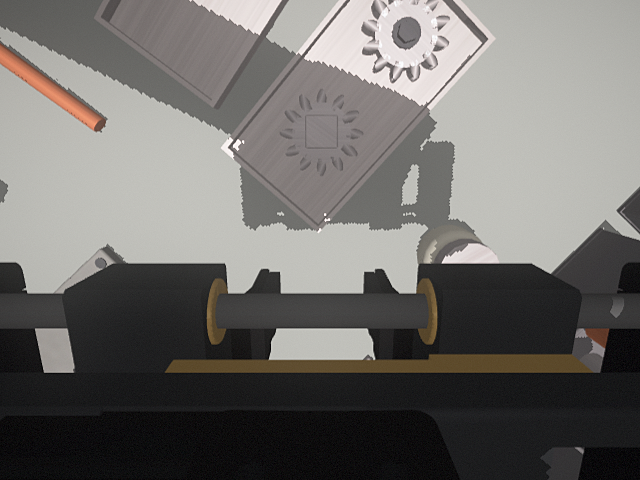

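The gear lies flat in the middle of the free bay (px 322,131). Its boss top is at 50 mm, as expected, the robot is clear, and the other gears have not moved.

```bash
python3 -c "
from cell import env
print(env.sign_off())"
```

```text
the job is handed in; nothing more can be done
None
```

The job is done and handed in at about 17 s of the 38 s allowed; sign-off gives no verdict, so I can't confirm a pass.

- **Meshing:** I gripped the silver 12-tooth gear by its boss and slid it into mesh just above the plate (about 2 mm by the readings), not resting on it. The centres were about 61 mm apart by both the tool pose and the camera picture, and the wrist force showed no contact load.
- **Turning:** I turned it about 49°, and the white dot on the master moved about 46°.
- **Placing:** I backed it out and set it down in the free end of the 12-tooth pan until the wrist force showed the floor taking its weight. Then I let go and moved the arm away.

**Last checks:**
- The boss centre is at (0.588, 0.289), against a bay middle of about (0.588, 0.291).
- The boss top is at 50 mm, as it should be on the pan floor, and the tilt is about 0.01 rad.
- The 10- and 14-tooth gears are where they started, to within about 2 pixels (5 mm).
- I did not measure the bystanders again, but nothing was seen or felt touching them.

**Disagreements:**
- The first top-camera position of the gear was about 3 mm off the wrist camera's, so I used the wrist camera.
- Before meshing, the camera put the gear about 1 mm to one side of where the tool pose had it. I corrected for part of that.

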